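Set the pouch-film carrier to the red notch and hang the blue roll

TASK

First lift the white roll carrier by its black front bar one notch up, until its pawl clicks into the red one, no further, and let go of it so that it hangs there by itself. Then take the blue film roll off its rest and lower it between the carrier's arms until both ends of its axle lie at the bottom of the two open slots; lower it all the way in, do not drop it. Leave the green roll and everything else where it stands.

Things in the scene. Friction and masses are not known exactly. Their poses are not given: they have to be found in the camera images.
- carrier (a joint): Height of the carrier on its column, in m, growing as it is lifted straight up. Four notches: 0, 0.025, 0.050 (red tooth), 0.075; top stop 0.085. Starts caught at 0.025, one notch below. The sprung pawl snaps in once the carrier is 1 to 2 mm above a notch; let go, it sinks onto the notch last passed and cannot be lowered. Lifting takes 5 to 12 N.
- carrier_bar (a point): Middle of the carrier's black lifting bar: level round bar, 12 mm diameter, 136 mm long, between the front ends of the two white fork arms; x points to the column, y along the bar, z up. Axis 130 mm above the worktop at the start. Free space in front, below and (no roll loaded) above and 114 mm behind it: hook it from below with tilted fingers or pinch it from above.
- carrier_seat (a point): Where the middle of the axle lies when seated, midway between the two slots; axes as carrier_bar (y = axle line), 50 mm behind and 35 mm above the bar, 190 mm above the worktop at the red notch. Fork arms: 8 mm plates at y = -72 and 72 mm. Slots 16 mm wide in x, open at the top, vee bottom, mouth flared to about 38 mm at 24 mm above the seat. Arm beams lie 20 to 50 mm below the seat.
- stand: Fixed stand with film sealer; origin on the worktop under the column's axis, x away from the robot. Aluminium column 24 x 50 mm, 275 mm tall, 100 mm behind the seat; rack and orange pawl on its back. The carrier's white sleeve around it comes to 76 mm from the seat, 20 mm above it; its top edge meets the red band on the column at the red notch. Sealer 105 mm tall behind.
- roll_blue_mid (a point): Centre of the blue film roll: solid, 56 mm diameter, 116 mm long, on a steel axle 12 mm in diameter, 190 mm long; y is the axle (both ends alike), x and z turn with the roll. 0.25 to 0.45 kg. It lies level, centre 35 mm above the worktop, on a low grey rest: plate 6 mm thick, 70 mm across, with two rails up to 13 mm high within 24 mm either side of the axle.
- roll_green_mid (a point): Centre of the green film roll, same sizes, on a like rest. Bystander.
- tub: White tub with lid, 60 mm diameter, 50 mm high; origin under its centre. Bystander.
- spatula: Steel spatula 160 mm long lying along its x; origin at its underside. Bystander.
- jug: Clear plastic mug-shaped jug, 96 mm diameter, 130 mm high, handle at its y; origin under its centre. Bystander.
- bottle: White bottle with blue cap, 68 mm diameter, 170 mm high; origin under its centre. Bystander.
- bowl: Pale blue bowl 170 mm diameter, 70 mm high; origin under its centre. Bystander.
Things that resemble listed ones, but are neither listed nor needed, are in the scene too. Of the things like the part that bears roll_blue_mid, leave any that is orange; of the rest the larger one is meant.

How it is judged:
By the outcome, as a careful person would: the job done as asked, in the order asked, and still so for the second after the job is handed in, with the robot touching nothing.
It also fails if it takes over 58 s, if anything falls off the work surface, if the arm or the gripper's body presses on something with over 40 N, if the wrist force passes 120 N, or if a joint passes its speed limit or range.

ROBOT

A 6-joint arm with a two-finger parallel gripper is mounted at the origin on the work surface. World frame = base frame: x ahead of the robot, y to its left, z up, the work surface at z = 0. Lengths are in m, angles in rad, forces in N, time in s.
With the tool pointing down it reaches from about 0.25 to 0.85 m from the base axis. Payload 12.5 kg.
Tool frame: the origin (TCP) lies on the centre line of the jaws, within the pads' length; the fingertips stand 11 mm ahead of it and the grasp point (between the pads) lies 8 mm behind it; z points along the fingers, y is the line along which they close (so a half turn about z gives the same grasp; the last joint's range is limited). The gripper opens to 93 mm and grips with 3 to 60 N. Pads are 15 mm wide; open, the fingers measure 128 mm over their backs; the gripper's body (75 mm by 188 mm) begins 65 mm behind the grasp point.
Start: joints at [1.168, 0.351, 1.652, -0, 1.139, -0.085], TCP at [0.172, 0.522, 0.23] pointing down, gripper open.
Joint ranges: [-2.75, 2.75], [-0.79, 2.1], [0.01, 2.65], [-1.57, 4.71], [0.07, 3.14], [-2.87, 2.87]. Speed limits (rad/s): [2.22, 2.22, 2.79, 3.14, 3.14, 3.14].

INTERFACE

Orientations are given as a 3x3 rotation matrix whose columns are the frame's x, y, z axes.
In Python, from station import monitor, vision, ctrl gives the robot as it stands.
- The arm moves only by the tool carry_out, never from a script. Its argument "motion" is a list of rows, each an object with "grip": the opening in per cent of the stroke, from 0 (shut) to 100 (fully open); "slide": the shift along the tool's x, y, z in units of 50 mm (1.0 is 50 mm), a list of three; "angular": the turn, a rotation vector about the tool's x, y, z in degrees, a list of three. A call has exactly 5 rows; each row shifts and turns the commanded pose from where the row before left it, along the tool's axes as they then stand; what a row does not reach is not made up. A row lasts 1/8 s, in which the tool goes at most 62.5 mm and 10.7 degrees, less where a joint would pass 70% of its speed; a pose out of reach is approached as far as the arm can. A call is refused whole if a number of a shift passes 1 or a number of a turn 10.7, either way. A call with a gripper value outside its range is refused whole. The fingers move at their own pace and stop on an object; "grip_force" is the grip in N (left out, the last holds). Time passes only in rows, so rows that do not move let the fingers close, or fill a call up. It gives the time, the measured TCP pose, the force, the opening and the grip force at its end, in the units of the state.
- monitor.state(): the state, without advancing time (a new reading comes with each control period).
- vision.grab_frame(name): name is "scene" or "side" or "wrist"; returns a dict with "frame" (420x560x3 uint8, red, green, blue), "K" (3x3 intrinsics, pixels), "dist" ([k1, k2, p1, p2, k3] as OpenCV has them; the pictures are not rectified), "world_from_camera" (4x4, takes a point from camera to world coordinates); the wrist camera has in their place "tool_from_camera" (4x4, takes a point from camera to tool coordinates, whose origin is the TCP and whose axes are the flange's). Camera axes: x right, y down, z forward; pixel columns grow to the right and rows downward; lengths in m; the calibration is good to about 2 mm. A picture is of the moment at which its call begins: read the wrist's pose just before it. There is no depth.
- ctrl.close_job(): hands the job in; it is judged then, once.
The state is a dict: "clock": time; "joint_positions": joint angles; "qvel": joint speeds; "joint_efforts": joint torques, N m; "tool_pos": TCP position; "ee_rot": TCP orientation; "contact_force": force on the tool from outside, world axes, zero at the start; "wrist_torque": the same for the moment, N m; "opening": finger opening in m; "finger_force": force on a finger pad.
Only numpy, scipy, OpenCV 4.12 (cv2) and the standard library are available. Lean on these libraries where they do the work, as an engineer would, in place of code of your own. Each camera call takes 0.05 s, during which the arm holds its last target. There are 200 camera calls.

## Working session

There is one attempt and no reset: what is moved stays moved. The work goes in short steps, Python scripts to look and compute and a tool call to move; the robot and the scene stay as the last step left them, time stands still between calls to the robot, and variables do not carry over. Pictures are saved under pics/ and viewed, at most 10 in all, crops included, and the job is handed in when it is done.

Besides the shell and the picture viewer there is one more tool, called after "Emit:" as name(argument=value, ...) on one line, values as JSON. carry_out: Moves the arm, as the interface text tells. Its arguments: {"type":"object","properties":{"motion":{"type":"array","items":{"type":"object","properties":{"grip":{"type":"number"},"slide":{"type":"array","items":{"type":"number"}},"angular":{"type":"array","items":{"type":"number"}}}}},"grip_force":{"type":"number"}},"required":["motion"]}

```bash
mkdir -p pics; ls
cat > h.py <<'E'
import numpy as np, cv2
from station import monitor, vision, ctrl
def grab(n,save=None):
    s=monitor.state(); f=vision.grab_frame(n)
    if n=="wrist":
        T=np.eye(4);T[:3,:3]=s["ee_rot"];T[:3,3]=s["tool_pos"]
        f["W"]=T@np.array(f["tool_from_camera"])
    else: f["W"]=np.array(f["world_from_camera"])
    if save: cv2.imwrite(save,f["frame"][:,:,::-1])
    return f
def ray(f,u,v):
    p=cv2.undistortPoints(np.array([[[u,v]]],float),np.array(f["K"]),np.array(f["dist"])).ravel()
    return f["W"][:3,3], f["W"][:3,:3]@np.array([p[0],p[1],1])
def onz(f,u,v,z):
    o,d=ray(f,u,v); return o+d*(z-o[2])/d[2]
def tri(rays):
    A=np.zeros((3,3));b=np.zeros(3)
    for o,d in rays:
        d=d/np.linalg.norm(d);P=np.eye(3)-np.outer(d,d);A+=P;b+=P@o
    x=np.linalg.solve(A,b); return x,[np.linalg.norm((np.eye(3)-np.outer(d,d)/(d@d))@(x-o)) for o,d in rays]
def proj(f,p):
    M=np.linalg.inv(f["W"]); r=cv2.Rodrigues(M[:3,:3])[0]
    return cv2.projectPoints(np.array(p,float).reshape(-1,1,3),r,M[:3,3],np.array(f["K"]),np.array(f["dist"]))[0].reshape(-1,2)
E
python3 - <<'E'
from h import *
import pickle
a=grab("scene");b=grab("side");w=grab("wrist")
pickle.dump((a,b,w),open("f0.pkl","wb"))
cv2.imwrite("pics/a0.png",cv2.resize(a["frame"][:,:,::-1],(800,600)))
cv2.imwrite("pics/b0.png",cv2.resize(b["frame"][:,:,::-1],(800,600)))
s=monitor.state()
for k in s: print(k,np.round(s[k],3).tolist())
for f in (a,b): print(np.round(f["W"],3).tolist(),np.round(f["K"],1).tolist(),f["dist"])
print(np.round(w["tool_from_camera"],3).tolist())
E
```

```text
pics
clock 0.15
joint_positions [1.168, 0.351, 1.652, 0.0, 1.139, -0.085]
qvel [-0.0, -0.002, -0.003, 0.001, 0.0, 0.001]
joint_efforts [-0.0, -49.746, -28.535, 0.07, 0.025, -0.0]
tool_pos [0.172, 0.522, 0.229]
ee_rot [[-0.95, 0.312, -0.0], [0.312, 0.95, -0.001], [0.0, -0.001, -1.0]]
contact_force [-0.415, 0.069, 0.529]
wrist_torque [-0.004, 0.007, -0.029]
finger_force 0.0
opening 0.093
[[0.664, 0.586, -0.465, 1.134], [0.747, -0.505, 0.432, -0.583], [0.019, -0.634, -0.773, 1.17], [0.0, 0.0, 0.0, 1.0]] [[384.6, 0.0, 281.5], [0.0, 384.6, 208.6], [0.0, 0.0, 1.0]] [0.01826333 0.         0.         0.         0.        ]
[[0.822, -0.44, 0.361, -0.024], [-0.569, -0.627, 0.532, -0.781], [-0.008, -0.643, -0.766, 1.228], [0.0, 0.0, 0.0, 1.0]] [[392.0, 0.0, 278.8], [0.0, 392.0, 207.2], [0.0, 0.0, 1.0]] [-0.00073468  0.          0.          0.          0.        ]
[[0.0, -0.954, -0.301, 0.085], [1.0, 0.0, -0.0, 0.0], [0.0, -0.301, 0.954, -0.155], [0.0, 0.0, 0.0, 1.0]]
```

View pics/a0.png

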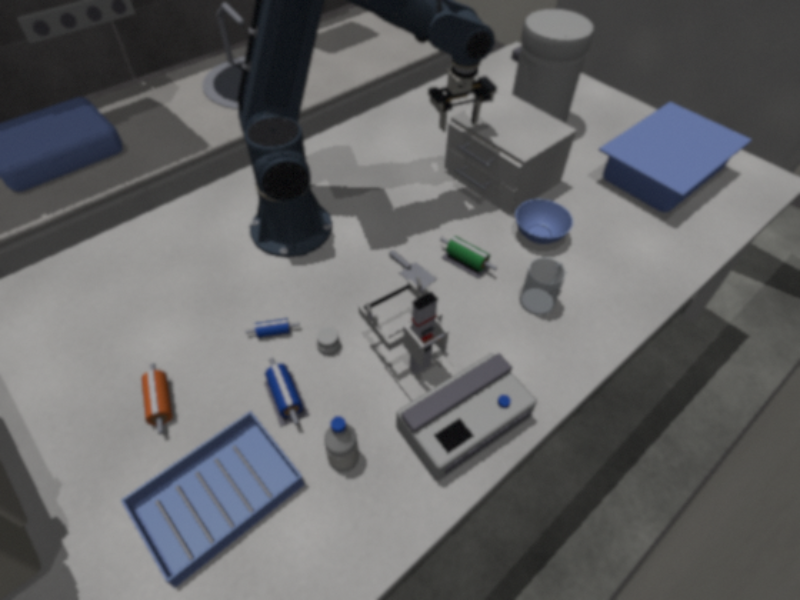

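View pics/b0.png

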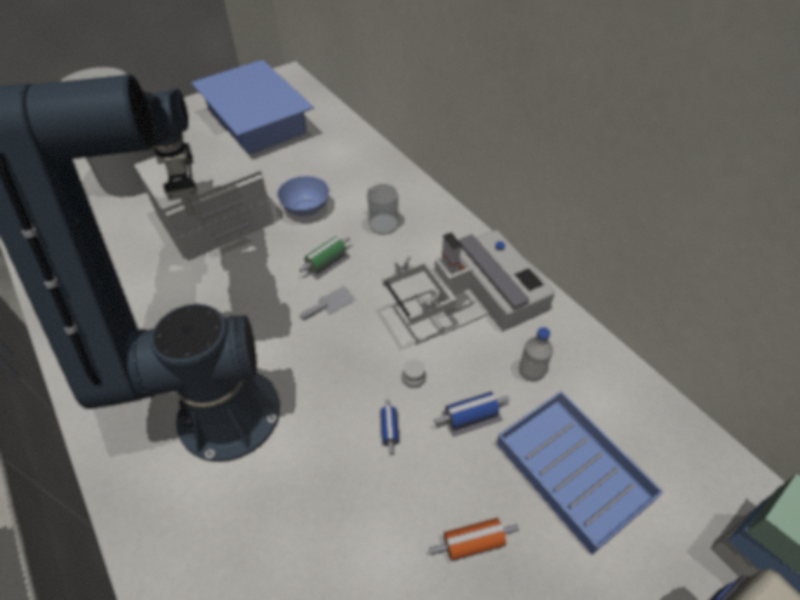

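The two 800x600 views show the large blue roll at scene (284,390) / side (472,410). The small blue roll and the orange one are decoys. The carrier is at scene (395,315) / side (420,290), with its bar facing the robot. I'll measure the roll from its colour mask and enlarge the carrier.

Run:
```python
from h import *
import pickle
a,b,w=pickle.load(open("f0.pkl","rb"))
def crop(f,x,y): return cv2.resize(f["frame"][y:y+100,x:x+100,::-1],(400,400),interpolation=cv2.INTER_CUBIC)
i=np.hstack([crop(a,235,190),crop(b,255,160)]); i=np.clip(i*1.0*1.5,0,255).astype(np.uint8)
cv2.imwrite("pics/c0.png",i)
R=[]
for f,c in((a,(199,273)),(b,(331,287))):
    h=cv2.cvtColor(f["frame"],cv2.COLOR_RGB2HSV)
    m=((abs(h[:,:,0].astype(int)-112)<14)&(h[:,:,1]>120)).astype(np.uint8)
    m=cv2.morphologyEx(m,cv2.MORPH_CLOSE,np.ones((9,9)))
    n,l,st,ce=cv2.connectedComponentsWithStats(m)
    k=1+np.argmin(np.linalg.norm(ce[1:]-c,axis=1)); print(st[k],ce[k])
    ys,xs=np.where(l==k); r=cv2.minAreaRect(np.c_[xs,ys].astype(np.float32)); print(r)
    box=cv2.boxPoints(r); e=sorted([(np.linalg.norm(box[j]-box[(j+1)%4]),j) for j in range(4)])
    ends=[(box[j]+box[(j+1)%4])/2 for _,j in e[:2]]
    print([np.round(onz(f,*p,0.04),4) for p in ends], onz(f,*r[0],0.04))
    R.append(ray(f,*r[0]))
print(tri(R))
```

```text
[187 255  25  37 489] [197.78323108 272.23108384]
((198.05172729492188, 272.87933349609375), (35.09642028808594, 16.155494689941406), 68.19859313964844)
[array([ 0.5445, -0.3628,  0.04  ]), array([ 0.4129, -0.3263,  0.04  ])] [ 0.48067089 -0.34510733  0.04      ]
[317 281  32  18 264] [331.95454545 289.21969697]
((332.25, 289.25), (8.221921920776367, 33.83637237548828), 71.56505584716797)
[array([ 0.5353, -0.3713,  0.04  ]), array([ 0.4214, -0.3404,  0.04  ])] [ 0.47779135 -0.35568297  0.04      ]
(array([ 0.47956198, -0.34903458,  0.03556528]), [np.float64(0.004819602044554754), np.float64(0.004819602044554958)])
```

View pics/c0.png

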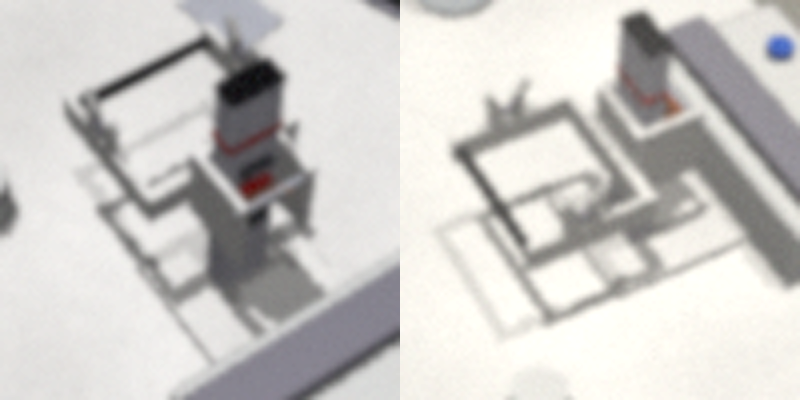

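The crop shows the black bar at scene crop (90,97)–(207,40) and side crop (60,152)–(125,243). The column's dark top is at about (250,82) and (248,33).

Run:
```python
from h import *
import pickle
a,b,w=pickle.load(open("f0.pkl","rb"))
A=lambda x,y:(235+x/4-.4,190+y/4-.4)
B=lambda x,y:(255+x/4-.4,160+y/4-.4)
for p in ((90,97),(207,40)): print("a",onz(a,*A(*p),.13))
for p in ((125,243),(60,152)): print("b",onz(b,*B(*p),.13))
# dark-pixel refinement on the bar: line fit
for f,q,C in((a,((90,97),(207,40)),A),(b,((60,152),(125,243)),B)):
    p0,p1=[np.array(C(*x)) for x in q]; g=cv2.cvtColor(f["frame"],cv2.COLOR_RGB2GRAY)
    d=(p1-p0)/np.linalg.norm(p1-p0); n=np.array([-d[1],d[0]]); pts=[]
    for t in np.linspace(.15,.85,20):
        s=np.arange(-4,4.01,.25); c=p0+t*(p1-p0)+s[:,None]*n
        v=cv2.remap(g,c[:,0].astype(np.float32),c[:,1].astype(np.float32),cv2.INTER_LINEAR).ravel().astype(float)
        wt=np.clip(np.percentile(v,70)-v-20,0,None); pts.append((c*wt[:,None]).sum(0)/wt.sum())
    W=np.array([onz(f,*x,.13) for x in pts]); m=W.mean(0); u=np.linalg.svd(W-m)[2][0]; u*=np.sign(u[1])
    print("line",m,u,np.degrees(np.arctan2(-u[0],u[1])))
print("coltop",onz(a,*A(250,82),.275),onz(b,*B(248,33),.275),tri([ray(a,*A(250,82)),ray(b,*B(248,33))]))
```

```text
a [ 0.47181369 -0.08118094  0.13      ]
a [0.48956273 0.03895591 0.13      ]
b [ 0.47906299 -0.08355937  0.13      ]
b [0.49180953 0.03920897 0.13      ]
line [ 0.48212981 -0.02247687  0.13      ] [0.1259089  0.99204181 0.        ] -7.233246600545314
line [ 0.48497465 -0.02344785  0.13      ] [0.12596784 0.99203433 0.        ] -7.236650957944569
coltop [ 0.6314185  -0.05118293  0.275     ] [ 0.63326418 -0.04868025  0.275     ] (array([ 0.63191866, -0.05106099,  0.27659188]), [np.float64(0.0009257650193542006), np.float64(0.0009257650193541459)])
```

Bar middle comes out at about (0.4835, -0.029, 0.13), with yaw -7.2°. The column check agrees: its top measures 0.2766 against 0.275 given. The roll is at about (0.480, -0.349), with its axle nearly along -x. Next I plan the approach over the bar.

```bash
cat > plan.py <<'E'
import numpy as np, json
from scipy.spatial.transform import Rotation as Ro
def rot(yaw,tilt=0):
    """tool down, tool y at world yaw (deg); tilt: turn about tool x (deg)"""
    c,s=np.cos(np.radians(yaw)),np.sin(np.radians(yaw))
    R=np.array([[-s,c,0],[c,s,0],[0,0,-1.]])
    return R@Ro.from_euler('x',tilt,degrees=True).as_matrix()
def plan(p,R,p1,R1,n,grip=None):
    p=np.array(p,float);R=np.array(R,float)
    rv=Ro.from_matrix(R.T@R1).as_rotvec(degrees=True); out=[];p0=p.copy()
    for i in range(n):
        tgt=p0+(np.array(p1)-p0)*(i+1)/n
        s=np.round(R.T@(tgt-p)/.05,2); a=np.round(rv/n,1)
        p=p+R@s*.05; R=R@Ro.from_rotvec(a,degrees=True).as_matrix()
        out.append((s.tolist(),a.tolist()))
    for i,o in enumerate(out): print(i,o)
    print("end",p.round(4),R.round(3).tolist())
E
python3 - <<'E'
from h import *; from plan import *
s=monitor.state(); plan(s["tool_pos"],s["ee_rot"],[.4835,-.029,.235],rot(-7.2),15)
E
```

```text
0 ([-0.62, -0.57, -0.01], [-0.0, 0.0, 5.3])
1 ([-0.68, -0.51, -0.0], [-0.0, 0.0, 5.3])
2 ([-0.72, -0.44, -0.01], [-0.0, 0.0, 5.3])
3 ([-0.75, -0.38, -0.01], [-0.0, 0.0, 5.3])
4 ([-0.79, -0.3, -0.01], [-0.0, 0.0, 5.3])
5 ([-0.81, -0.23, -0.0], [-0.0, 0.0, 5.3])
6 ([-0.83, -0.15, -0.01], [-0.0, 0.0, 5.3])
7 ([-0.84, -0.08, -0.01], [-0.0, 0.0, 5.3])
8 ([-0.85, 0.0, -0.01], [-0.0, 0.0, 5.3])
9 ([-0.84, 0.08, -0.0], [-0.0, 0.0, 5.3])
10 ([-0.83, 0.16, -0.01], [-0.0, 0.0, 5.3])
11 ([-0.81, 0.23, -0.01], [-0.0, 0.0, 5.3])
12 ([-0.79, 0.31, -0.0], [-0.0, 0.0, 5.3])
13 ([-0.75, 0.38, -0.01], [-0.0, 0.0, 5.3])
14 ([-0.72, 0.44, -0.01], [-0.0, 0.0, 5.3])
end [ 0.4834 -0.029   0.2351] [[0.134, 0.991, -0.0], [0.991, -0.134, -0.001], [-0.001, -0.0, -1.0]]
```

Emit:
carry_out(motion=[{"grip": 100,"slide": [-0.62,-0.57,-0.01],"angular": [0,0,5.3]},{"grip": 100,"slide": [-0.68,-0.51,0],"angular": [0,0,5.3]},{"grip": 100,"slide": [-0.72,-0.44,-0.01],"angular": [0,0,5.3]},{"grip": 100,"slide": [-0.75,-0.38,-0.01],"angular": [0,0,5.3]},{"grip": 100,"slide": [-0.79,-0.3,-0.01],"angular": [0,0,5.3]}])

```text
clock: 0.78
tool_pos: [0.2761, 0.3374, 0.2316]
ee_rot: [[-0.709, 0.706, -0.0], [0.706, 0.709, -0.0], [-0.0, -0.0, -1.0]]
contact_force: [0.5, -0.3, 0.4]
opening: 0.0934
finger_force: 0.0
```

Emit:
carry_out(motion=[{"grip": 100,"slide": [-0.81,-0.23,0],"angular": [0,0,5.3]},{"grip": 100,"slide": [-0.83,-0.15,-0.01],"angular": [0,0,5.3]},{"grip": 100,"slide": [-0.84,-0.08,-0.01],"angular": [0,0,5.3]},{"grip": 100,"slide": [-0.85,0,-0.01],"angular": [0,0,5.3]},{"grip": 100,"slide": [-0.84,0.08,0],"angular": [0,0,5.3]}])

```text
clock: 1.4
tool_pos: [0.38, 0.1536, 0.2332]
ee_rot: [[-0.319, 0.948, 0.0], [0.948, 0.319, 0.0], [0.0, 0.0, -1.0]]
contact_force: [0.8, 0.2, 0.3]
opening: 0.0931
finger_force: 0.0
```

Emit:
carry_out(motion=[{"grip": 100,"slide": [-0.83,0.16,-0.01],"angular": [0,0,5.3]},{"grip": 100,"slide": [-0.81,0.23,-0.01],"angular": [0,0,5.3]},{"grip": 100,"slide": [-0.79,0.31,0],"angular": [0,0,5.3]},{"grip": 100,"slide": [-0.75,0.38,-0.01],"angular": [0,0,5.3]},{"grip": 100,"slide": [-0.72,0.44,-0.01],"angular": [0,0,5.3]}])

```text
clock: 2.02
tool_pos: [0.4839, -0.0301, 0.235]
ee_rot: [[0.137, 0.991, -0.0], [0.991, -0.137, 0.0], [0.0, -0.0, -1.0]]
contact_force: [1.4, 0.8, 0.3]
opening: 0.0932
finger_force: 0.0
```

Run:
```python
from h import *
import pickle
w=grab("wrist"); pickle.dump(w,open("w1.pkl","wb"))
i=cv2.resize(w["frame"][:,:,::-1],(800,600)); 
# expected points
m=np.array([.4835,-.029,.13]);x=np.array([.992,-.126,0]);y=np.array([.126,.992,0])
P=[m+y*.068,m,m-y*.068,m+x*.05+y*.072+[0,0,.035],m+x*.05-y*.072+[0,0,.035]]
q=proj(w,P); print(q.round(1))
for u in q/.7: cv2.circle(i,tuple(int(t) for t in u),4,(0,0,255),1)
cv2.imwrite("pics/w1.png",i)
```

```text
[[276.  128.9]
 [276.9 205.8]
 [277.7 272.1]
 [344.4 125.6]
 [335.1 296. ]]
```

View pics/w1.png

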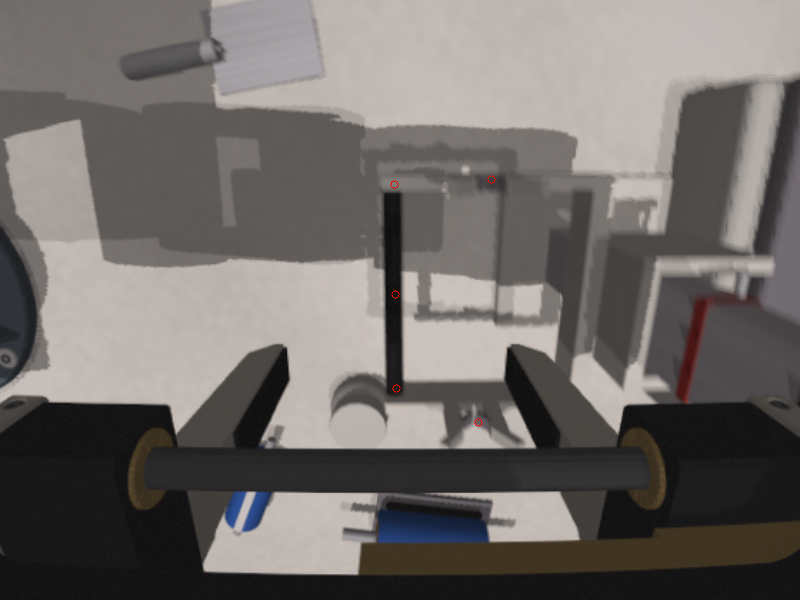

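The wrist view shows the bar from (393,192) to (394,393) at 800 px, about 4 mm further to -y than assumed. The right slot is near (480,420). I'll refine the estimate from here.

Run:
```python
from h import *; from plan import *
import pickle
w=pickle.load(open("w1.pkl","rb"))
g=cv2.cvtColor(w["frame"],cv2.COLOR_RGB2GRAY).astype(float)
pts=[]
for r in range(145,268,6):
    v=g[r,260:292]; wt=np.clip(60-v,0,None); pts.append(onz(w,(np.arange(260,292)*wt).sum()/wt.sum(),r,.133))
W=np.array(pts);m=W.mean(0);u=np.linalg.svd(W-m)[2][0];u*=np.sign(u[1]);print(m,u,np.degrees(np.arctan2(-u[0],u[1])))
e=[onz(w,275,134.4,.133),onz(w,275.8,275,.133)];print(e,(e[0]+e[1])/2,np.linalg.norm(e[0]-e[1]))
s=monitor.state();R=np.array(s["ee_rot"]);print(s["tool_pos"],s["clock"])
mid=m+u*(((e[0]+e[1])/2-m)@u);print("mid",mid)
yaw=-np.degrees(np.arctan2(u[0],u[1]))
plan(s["tool_pos"],R,[*mid[:2],.1225],rot(yaw),5)
```

```text
[ 0.48169249 -0.02833183  0.133     ] [0.12778655 0.99180169 0.        ] -7.341704436788594
[array([0.49067723, 0.03426173, 0.133     ]), array([ 0.47289304, -0.09768469,  0.133     ])] [ 0.48178513 -0.03171148  0.133     ] 0.13313953523817576
[ 0.48589527 -0.03336193  0.23513136] 2.075
mid [ 0.48126567 -0.03164455  0.133     ]
0 ([0.0, -0.02, 0.45], [0.0, 0.0, -0.2])
1 ([0.01, -0.02, 0.45], [0.0, 0.0, -0.2])
2 ([0.0, -0.02, 0.45], [0.0, 0.0, -0.2])
3 ([0.01, -0.02, 0.45], [0.0, 0.0, -0.2])
4 ([0.0, -0.02, 0.45], [0.0, 0.0, -0.2])
end [ 0.4812 -0.0318  0.1226] [[0.126, 0.992, 0.001], [0.992, -0.126, -0.001], [-0.001, 0.001, -1.0]]
```

Emit:
carry_out(motion=[{"grip": 100,"slide": [0,-0.02,0.45],"angular": [0,0,-0.2]},{"grip": 80,"slide": [0.01,-0.02,0.45],"angular": [0,0,-0.2]},{"grip": 60,"slide": [0,-0.02,0.45],"angular": [0,0,-0.2]},{"grip": 40,"slide": [0.01,-0.02,0.45],"angular": [0,0,-0.2]},{"grip": 40,"slide": [0,-0.02,0.45],"angular": [0,0,-0.2]}], grip_force=40)

```text
clock: 2.7
tool_pos: [0.4785, -0.0271, 0.1218]
ee_rot: [[0.117, 0.993, -0.0], [0.993, -0.117, -0.0], [-0.0, -0.0, -1.0]]
contact_force: [1.0, -0.1, 0.3]
opening: 0.0576
finger_force: 0.0
```

Run:
```python
from h import *
import pickle
w=grab("wrist"); pickle.dump(w,open("w2.pkl","wb"))
cv2.imwrite("pics/w2.png",w["frame"][:,:,::-1])
s=monitor.state();print(s["tool_pos"],s["opening"],s["contact_force"])
g=cv2.cvtColor(w["frame"],cv2.COLOR_RGB2GRAY).astype(float)
m=np.array([.4813,-.0317,.13]);print(proj(w,[m,m+[.00846,.0663,0]]).round(1))
```

```text
[ 0.47699825 -0.02690291  0.11939219] 0.05392251609321759 [-2.83050707  0.86631254 -2.92224534]
[[283.6 277.3]
 [285.9 156.8]]
```

View pics/w2.png

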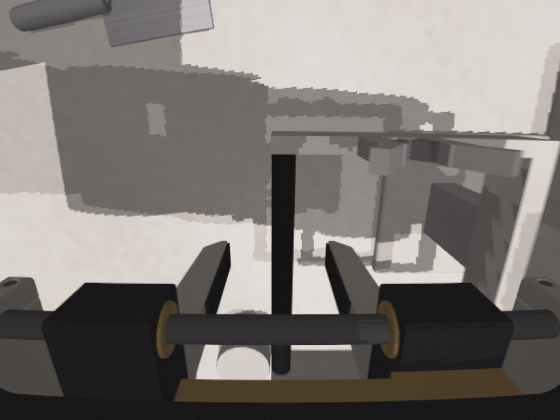

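The near view shows the bar at columns 272–294 and the finger gap centred at about 279. So the tool is about 2–3 mm short along its y; I'll measure that exactly.

Run:
```python
from h import *
import pickle
w=pickle.load(open("w2.pkl","rb"))
g=cv2.cvtColor(w["frame"],cv2.COLOR_RGB2GRAY).astype(float)
Wi=np.linalg.inv(np.array(w["W"])@np.linalg.inv(np.array(w["tool_from_camera"])))
for r in range(165,300,20):
    v=g[r,262:305]; wt=np.clip(50-v,0,None); c=(np.arange(262,305)*wt).sum()/wt.sum()
    p=onz(w,c,r,.132); print(r,round(c,1),p.round(4),(Wi@[*p,1])[:3].round(4))
for i in range(4):
    s=monitor.state();print(s["clock"],np.round(s["tool_pos"],4),np.round(s["ee_rot"],4)[0])
grab("wrist");s=monitor.state();print(s["clock"],np.round(s["tool_pos"],4))
```

```text
165 282.9 [0.4879 0.0311 0.132 ] [ 0.0589  0.0025 -0.0102]
185 282.7 [0.4867 0.0212 0.132 ] [ 0.0489  0.0025 -0.0102]
205 282.4 [0.4854 0.0109 0.132 ] [ 0.0386  0.0024 -0.0102]
225 282.1 [4.84e-01 2.00e-04 1.32e-01] [ 0.0277  0.0023 -0.0102]
245 281.9 [ 0.4826 -0.0111  0.132 ] [ 0.0164  0.0022 -0.0102]
265 281.5 [ 0.4811 -0.0228  0.132 ] [ 0.0046  0.0021 -0.0102]
285 281.3 [ 0.4796 -0.0352  0.132 ] [-0.0079  0.002  -0.0102]
2.75 [ 0.477  -0.0269  0.1194] [ 0.1164  0.9932 -0.004 ]
2.75 [ 0.477  -0.0269  0.1194] [ 0.1164  0.9932 -0.004 ]
2.75 [ 0.477  -0.0269  0.1194] [ 0.1164  0.9932 -0.004 ]
2.75 [ 0.477  -0.0269  0.1194] [ 0.1164  0.9932 -0.004 ]
2.8 [ 0.4773 -0.027   0.1208]
```

Emit:
carry_out(motion=[{"grip": 40,"slide": [0,0.04,0],"angular": [0,0,0]},{"grip": 25,"slide": [0,0,0],"angular": [0,0,0]},{"grip": 5,"slide": [0,0,0],"angular": [0,0,0]},{"grip": 0,"slide": [0,0,0],"angular": [0,0,0]},{"grip": 0,"slide": [0,0,0],"angular": [0,0,0]}], grip_force=40)

```text
clock: 3.42
tool_pos: [0.481, -0.0275, 0.123]
ee_rot: [[0.117, 0.993, 0.001], [0.993, -0.117, -0.0], [-0.0, 0.001, -1.0]]
contact_force: [1.0, 0.9, 2.6]
opening: 0.0108
finger_force: 40.0
```

Emit:
carry_out(motion=[{"grip": 0,"slide": [0,0,0],"angular": [0,0,0]},{"grip": 0,"slide": [0,0,0],"angular": [0,0,0]},{"grip": 0,"slide": [0,0,0],"angular": [0,0,0]},{"grip": 0,"slide": [0,0,0],"angular": [0,0,0]},{"grip": 0,"slide": [0,0,0],"angular": [0,0,0]}])

```text
clock: 4.05
tool_pos: [0.481, -0.0275, 0.1229]
ee_rot: [[0.117, 0.993, 0.001], [0.993, -0.117, -0.0], [-0.0, 0.001, -1.0]]
contact_force: [2.9, -0.1, 5.2]
opening: 0.0112
finger_force: 40.0
```

Emit:
carry_out(motion=[{"grip": 0,"slide": [0,0,-0.06],"angular": [0,0,0]},{"grip": 0,"slide": [0,0,-0.08],"angular": [0,0,0]},{"grip": 0,"slide": [0,0,-0.1],"angular": [0,0,0]},{"grip": 0,"slide": [0,0,-0.1],"angular": [0,0,0]},{"grip": 0,"slide": [0,0,-0.08],"angular": [0,0,0]}])

```text
clock: 4.68
tool_pos: [0.4809, -0.0275, 0.143]
ee_rot: [[0.117, 0.993, 0.001], [0.993, -0.117, -0.0], [0.0, 0.001, -1.0]]
contact_force: [10.3, 0.4, -9.7]
opening: 0.0108
finger_force: 40.0
```

Emit:
carry_out(motion=[{"grip": 0,"slide": [0,0,-0.04],"angular": [0,0,0]},{"grip": 0,"slide": [0,0,-0.03],"angular": [0,0,0]},{"grip": 0,"slide": [0,0,-0.03],"angular": [0,0,0]},{"grip": 0,"slide": [0,0,-0.02],"angular": [0,0,0]},{"grip": 0,"slide": [0,0,0],"angular": [0,0,0]}])

```text
clock: 5.3
tool_pos: [0.481, -0.0275, 0.149]
ee_rot: [[0.117, 0.993, 0.001], [0.993, -0.117, -0.0], [0.0, 0.001, -1.0]]
contact_force: [8.3, -0.3, -6.8]
opening: 0.011
finger_force: 40.0
```

Emit:
carry_out(motion=[{"grip": 0,"slide": [0,0,-0.02],"angular": [0,0,0]},{"grip": 0,"slide": [0,0,-0.01],"angular": [0,0,0]},{"grip": 0,"slide": [0,0,0],"angular": [0,0,0]},{"grip": 0,"slide": [0,0,0],"angular": [0,0,0]},{"grip": 0,"slide": [0,0,0],"angular": [0,0,0]}])

```text
clock: 5.92
tool_pos: [0.481, -0.0275, 0.1505]
ee_rot: [[0.117, 0.993, 0.001], [0.993, -0.117, -0.0], [0.0, 0.001, -1.0]]
contact_force: [9.5, -1.5, -7.8]
opening: 0.011
finger_force: 40.0
```

Emit:
carry_out(motion=[{"grip": 0,"slide": [0,0,0.02],"angular": [0,0,0]},{"grip": 0,"slide": [0,0,0.02],"angular": [0,0,0]},{"grip": 0,"slide": [0,0,0.02],"angular": [0,0,0]},{"grip": 0,"slide": [0,0,0],"angular": [0,0,0]},{"grip": 0,"slide": [0,0,0],"angular": [0,0,0]}])

```text
clock: 6.55
tool_pos: [0.481, -0.0275, 0.1476]
ee_rot: [[0.117, 0.993, 0.001], [0.993, -0.117, -0.0], [0.0, 0.001, -1.0]]
contact_force: [9.2, -0.9, -7.2]
opening: 0.0109
finger_force: 40.0
```

Emit:
carry_out(motion=[{"grip": 0,"slide": [0,0,0.01],"angular": [0,0,0]},{"grip": 0,"slide": [0,0,0.01],"angular": [0,0,0]},{"grip": 0,"slide": [0,0,0.01],"angular": [0,0,0]},{"grip": 0,"slide": [0,0,0],"angular": [0,0,0]},{"grip": 0,"slide": [0,0,0],"angular": [0,0,0]}])

```text
clock: 7.18
tool_pos: [0.4809, -0.0275, 0.1461]
ee_rot: [[0.117, 0.993, 0.001], [0.993, -0.117, -0.0], [0.0, 0.001, -1.0]]
contact_force: [8.7, -1.4, -5.7]
opening: 0.011
finger_force: 40.0
```

Run:
```python
from h import *
a=grab("scene");b=grab("side")
def crop(f,x,y): return cv2.resize(f["frame"][y:y+60,x:x+60,::-1],(400,400),interpolation=cv2.INTER_CUBIC)
i=np.hstack([crop(a,270,195),crop(b,285,155)]); i=np.clip(i*1.0*1.5,0,255).astype(np.uint8)
cv2.imwrite("pics/c2.png",i)
s=monitor.state();print(s["tool_pos"],s["contact_force"])
```

```text
[ 0.48096341 -0.02748586  0.14609893] [ 8.50691885e+00  7.61056232e-03 -6.57591906e+00]
```

View pics/c2.png

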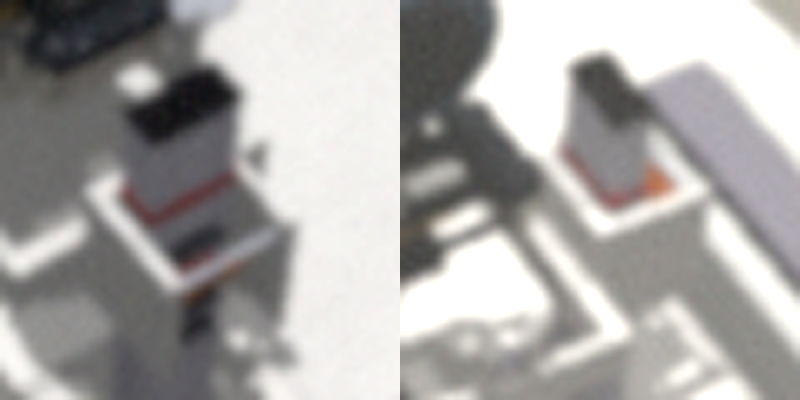

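The crop shows the red band still slightly clear of the sleeve's top edge, and the load still hangs on the gripper (-6.6 N). So the pawl has not clicked yet and I'll lift a little further.

Emit:
carry_out(motion=[{"grip": 0,"slide": [0,0,-0.04],"angular": [0,0,0]},{"grip": 0,"slide": [0,0,-0.05],"angular": [0,0,0]},{"grip": 0,"slide": [0,0,-0.04],"angular": [0,0,0]},{"grip": 0,"slide": [0,0,0],"angular": [0,0,0]},{"grip": 0,"slide": [0,0,0],"angular": [0,0,0]}])

```text
clock: 7.9
tool_pos: [0.4809, -0.0274, 0.1526]
ee_rot: [[0.117, 0.993, 0.001], [0.993, -0.117, -0.0], [0.0, 0.001, -1.0]]
contact_force: [8.6, 0.2, -6.2]
opening: 0.0108
finger_force: 40.0
```

Emit:
carry_out(motion=[{"grip": 0,"slide": [0,0,0.02],"angular": [0,0,0]},{"grip": 0,"slide": [0,0,0.02],"angular": [0,0,0]},{"grip": 0,"slide": [0,0,0.02],"angular": [0,0,0]},{"grip": 0,"slide": [0,0,0.01],"angular": [0,0,0]},{"grip": 0,"slide": [0,0,0],"angular": [0,0,0]}])

```text
clock: 8.52
tool_pos: [0.4809, -0.0275, 0.149]
ee_rot: [[0.117, 0.993, 0.001], [0.993, -0.117, -0.0], [0.0, 0.001, -1.0]]
contact_force: [9.4, -0.4, -8.0]
opening: 0.0108
finger_force: 40.0
```

Emit:
carry_out(motion=[{"grip": 0,"slide": [0,0,0.02],"angular": [0,0,0]},{"grip": 0,"slide": [0,0,0.02],"angular": [0,0,0]},{"grip": 0,"slide": [0,0,0],"angular": [0,0,0]},{"grip": 0,"slide": [0,0,0],"angular": [0,0,0]},{"grip": 0,"slide": [0,0,0],"angular": [0,0,0]}])

```text
clock: 9.15
tool_pos: [0.481, -0.0275, 0.1478]
ee_rot: [[0.117, 0.993, 0.001], [0.993, -0.117, -0.0], [-0.0, 0.001, -1.0]]
contact_force: [5.0, 0.5, 4.6]
opening: 0.0105
finger_force: 40.0
```

At 0.1478 the force reversed to +4.6 N, so the carrier now rests on the red notch. I'll release it and back off upward.

Emit:
carry_out(motion=[{"grip": 40,"slide": [0,0,0],"angular": [0,0,0]},{"grip": 60,"slide": [0,0,0],"angular": [0,0,0]},{"grip": 60,"slide": [0,0,0],"angular": [0,0,0]},{"grip": 80,"slide": [0,0,-0.5],"angular": [0,0,0]},{"grip": 100,"slide": [0,0,-0.9],"angular": [0,0,0]}])

```text
clock: 9.78
tool_pos: [0.4795, -0.0273, 0.2172]
ee_rot: [[0.117, 0.993, -0.004], [0.993, -0.117, 0.001], [0.0, -0.004, -1.0]]
contact_force: [0.2, -0.1, -0.4]
opening: 0.056
finger_force: 0.0
```

Run:
```python
from h import *; from plan import *
import pickle
grab("side");a=grab("scene");b=grab("side"); w=grab("wrist"); pickle.dump((a,b,w),open("f3.pkl","wb"))
def crop(f,x,y): return cv2.resize(f["frame"][y:y+60,x:x+60,::-1],(300,300),interpolation=cv2.INTER_CUBIC)
i=np.hstack([np.vstack([crop(a,270,195),crop(b,285,155)]).astype(float)*1.5,cv2.resize(w["frame"][:,:,::-1],(500,375)).astype(float)[list(range(375))+[374]*225]])
cv2.imwrite("pics/c3.png",np.clip(i,0,255).astype(np.uint8))
s=monitor.state();p=s["tool_pos"];print(p,s["contact_force"])
# bar line at expected z 0.155
g=cv2.cvtColor(w["frame"],cv2.COLOR_RGB2GRAY).astype(float)
q=proj(w,[[.4897,.0346,.155],[.4813,-.0317,.155]]);print(q)
# roll axle direction
A=np.array([.415,-.333]);B=np.array([.540,-.367]);d=B-A;print(np.degrees(np.arctan2(d[1],d[0])))
```

```text
[ 0.48049716 -0.02741125  0.21760782] [0.29256097 0.81864518 0.05079913]
[[278.91717239 141.51375436]
 [277.99126434 228.20634612]]
-15.216326712022958
```

View pics/c3.png

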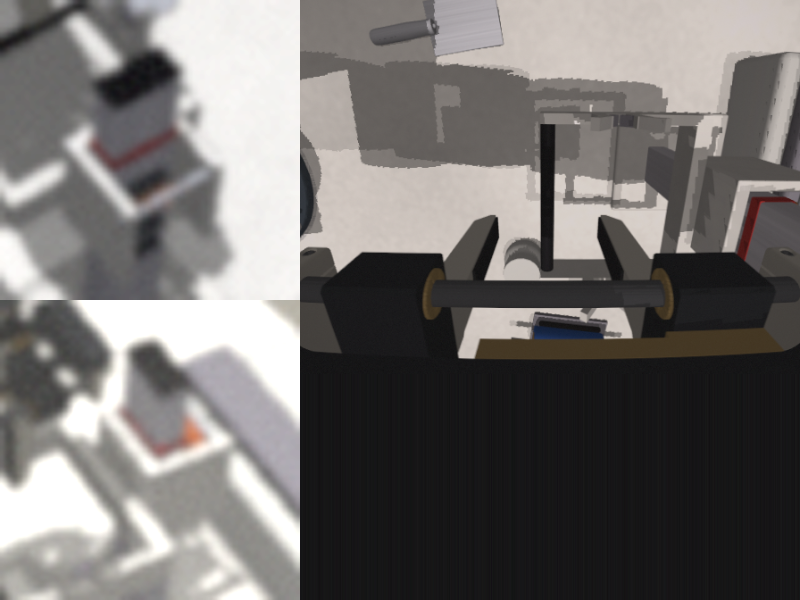

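The carrier hangs at the red notch: the sleeve edge meets the red band in both crops, and the bar projects at z = 0.155. Next I move over the blue roll.

Run:
```python
from h import *; from plan import *
s=monitor.state();p=np.array(s["tool_pos"])+[0,0,.08]
plan(p,s["ee_rot"],[.480,-.349,.22],rot(75),13)
```

```text
0 ([-0.49, 0.06, 0.12], [0.0, 0.0, -6.3])
1 ([-0.5, -0.0, 0.12], [0.0, 0.0, -6.3])
2 ([-0.49, -0.05, 0.12], [0.0, 0.0, -6.3])
3 ([-0.48, -0.11, 0.12], [0.0, 0.0, -6.3])
4 ([-0.47, -0.15, 0.12], [0.0, 0.0, -6.3])
5 ([-0.45, -0.21, 0.12], [0.0, 0.0, -6.3])
6 ([-0.42, -0.26, 0.12], [0.0, 0.0, -6.3])
7 ([-0.39, -0.3, 0.12], [0.0, 0.0, -6.3])
8 ([-0.36, -0.34, 0.12], [0.0, 0.0, -6.3])
9 ([-0.32, -0.38, 0.11], [0.0, 0.0, -6.3])
10 ([-0.27, -0.41, 0.12], [0.0, 0.0, -6.3])
11 ([-0.23, -0.44, 0.12], [0.0, 0.0, -6.3])
12 ([-0.18, -0.47, 0.12], [0.0, 0.0, -6.3])
end [ 0.4801 -0.3493  0.2201] [[-0.967, 0.256, 0.0], [0.256, 0.967, -0.0], [-0.0, -0.0, -1.0]]
```

Emit:
carry_out(motion=[{"grip": 100,"slide": [0,0,-0.8],"angular": [0,0,0]},{"grip": 100,"slide": [0,0,-0.8],"angular": [0,0,0]},{"grip": 100,"slide": [-0.49,0.06,0.12],"angular": [0,0,-6.3]},{"grip": 100,"slide": [-0.5,0,0.12],"angular": [0,0,-6.3]},{"grip": 100,"slide": [-0.49,-0.05,0.12],"angular": [0,0,-6.3]}])

```text
clock: 10.6
tool_pos: [0.48, -0.1023, 0.2778]
ee_rot: [[-0.215, 0.977, -0.003], [0.977, 0.215, 0.001], [0.001, -0.002, -1.0]]
contact_force: [-0.5, 0.1, -1.0]
opening: 0.0932
finger_force: 0.0
```

Emit:
carry_out(motion=[{"grip": 100,"slide": [-0.48,-0.11,0.12],"angular": [0,0,-6.3]},{"grip": 100,"slide": [-0.47,-0.15,0.12],"angular": [0,0,-6.3]},{"grip": 100,"slide": [-0.45,-0.21,0.12],"angular": [0,0,-6.3]},{"grip": 100,"slide": [-0.42,-0.26,0.12],"angular": [0,0,-6.3]},{"grip": 100,"slide": [-0.39,-0.3,0.12],"angular": [0,0,-6.3]}])

```text
clock: 11.22
tool_pos: [0.4795, -0.2256, 0.2476]
ee_rot: [[-0.693, 0.721, -0.003], [0.721, 0.693, 0.001], [0.003, -0.001, -1.0]]
contact_force: [-0.3, 1.0, 0.4]
opening: 0.0929
finger_force: 0.0
```

Emit:
carry_out(motion=[{"grip": 100,"slide": [-0.36,-0.34,0.12],"angular": [0,0,-6.3]},{"grip": 100,"slide": [-0.32,-0.38,0.11],"angular": [0,0,-6.3]},{"grip": 100,"slide": [-0.27,-0.41,0.12],"angular": [0,0,-6.3]},{"grip": 100,"slide": [-0.23,-0.44,0.12],"angular": [0,0,-6.3]},{"grip": 100,"slide": [-0.18,-0.47,0.12],"angular": [0,0,-6.3]}])

```text
clock: 11.85
tool_pos: [0.4796, -0.3496, 0.218]
ee_rot: [[-0.968, 0.252, -0.002], [0.252, 0.968, 0.002], [0.003, 0.001, -1.0]]
contact_force: [0.2, 0.3, -1.2]
opening: 0.0932
finger_force: 0.0
```

Run:
```python
from h import *; from plan import *
import pickle
for _ in range(3): grab("side")
w=grab("wrist"); pickle.dump(w,open("w4.pkl","wb"))
s=monitor.state();print(np.round(s["tool_pos"],4),np.round(s["ee_rot"],3)[0],s["joint_positions"])
q=proj(w,[[.48,-.349,.063]]);print(q)
h=cv2.cvtColor(w["frame"],cv2.COLOR_RGB2HSV)
m=((abs(h[:,:,0].astype(int)-112)<14)&(h[:,:,1]>120)).astype(np.uint8)
n,l,st,ce=cv2.connectedComponentsWithStats(m)
for k in range(1,n):
    if st[k][4]>100: print(st[k],ce[k])
cv2.imwrite("pics/w4.png",cv2.resize(w["frame"][:,:,::-1],(800,600)))
```

```text
[ 0.4797 -0.3487  0.2187] [-0.966  0.258 -0.002] [-7.07162853e-01  4.40782767e-01  1.54602815e+00  1.88024632e-04
  1.15748266e+00 -2.01693114e+00]
[[277.32405946 193.21183198]]
[ 273    0   85   27 1339] [322.14339059   9.35100822]
[ 258  131   20  107 1886] [267.27730647 182.23647932]
[ 288  131   21  108 1794] [297.29152731 183.14214047]
```

View pics/w4.png

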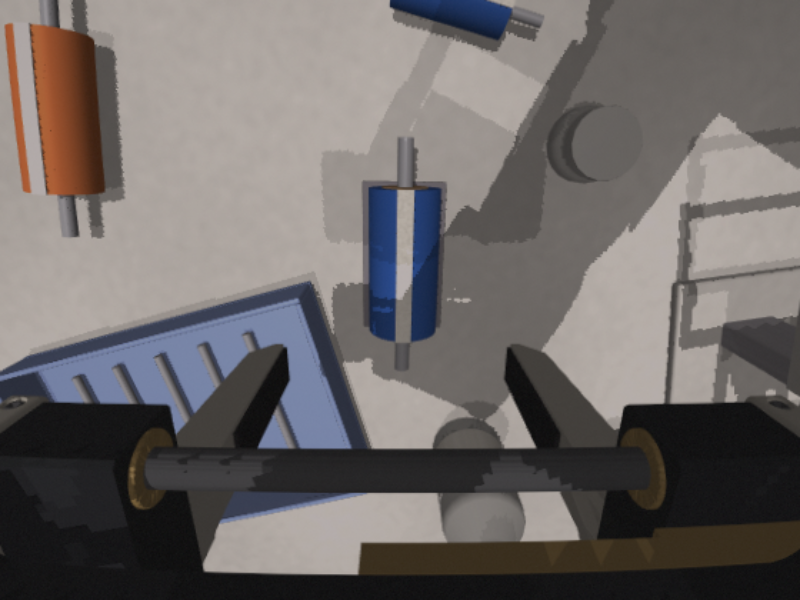

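The wrist view shows the blue roll from (405,187) to (403,342), with its axle ends at (405,137) and (401,370) in 800 px. The bottle stands beyond the far end near (480,480). I'll locate the axle line and check the bottle clearance.

Run:
```python
from h import *; from plan import *
import pickle
w=pickle.load(open("w4.pkl","rb")); a,b,_=pickle.load(open("f0.pkl","rb"))
e=[onz(w,405*.7,137*.7,.038),onz(w,401.5*.7,370*.7,.038)]
print("axle",e,np.linalg.norm(e[0]-e[1]),(e[0]+e[1])/2,np.degrees(np.arctan2(*(e[1]-e[0])[[1,0]])))
# silhouette edges of the body -> axis plane: mean of left/right silhouette
h=cv2.cvtColor(w["frame"],cv2.COLOR_RGB2HSV);m=((abs(h[:,:,0].astype(int)-112)<14)&(h[:,:,1]>120))
P=[]
for r in range(140,230,10):
    x=np.where(m[r,250:320])[0]+250; L,R=onz(w,x[0]-.5,r,.035),onz(w,x[-1]+.5,r,.035); P.append((L+R)/2)
P=np.array(P);c=P.mean(0);u=np.linalg.svd(P-c)[2][0];u*=np.sign(u[0]);print("line",c,np.degrees(np.arctan2(u[1],u[0])))
mid=(e[0]+e[1])/2; mid=c+u*((mid-c)@u);print("mid on line",mid)
print("body ends",onz(w,405*.7,187*.7,.06),onz(w,403*.7,342*.7,.03))
print("bottle",tri([ray(a,338*.7,424*.7),ray(b,543*.7,334*.7)]))
s=monitor.state();ax=np.degrees(np.arctan2(u[1],u[0]))
plan(s["tool_pos"],s["ee_rot"],[mid[0],mid[1],.030],rot(ax+90),10)
```

```text
axle [array([ 0.3855082 , -0.31702062,  0.038     ]), array([ 0.56928206, -0.36802211,  0.038     ])] 0.19071963822835372 [ 0.47739513 -0.34252137  0.038     ] -15.510562067568914
line [ 0.47436433 -0.34171225  0.035     ] -15.563880163615702
mid on line [ 0.47738607 -0.34255388  0.035     ]
body ends [ 0.41906259 -0.3262472   0.06      ] [ 0.5475233  -0.36085468  0.03      ]
bottle (array([ 0.68852553, -0.33249622,  0.16381371]), [np.float64(0.0001257404993864937), np.float64(0.00012574049938641975)])
0 ([0.01, 0.01, 0.38], [0.0, -0.0, 0.1])
1 ([0.0, 0.01, 0.37], [0.0, -0.0, 0.1])
2 ([0.01, 0.01, 0.38], [0.0, -0.0, 0.1])
3 ([0.01, 0.01, 0.38], [0.0, -0.0, 0.1])
4 ([0.0, 0.01, 0.38], [0.0, -0.0, 0.1])
5 ([0.01, 0.01, 0.37], [0.0, -0.0, 0.1])
6 ([0.01, 0.01, 0.38], [0.0, -0.0, 0.1])
7 ([0.0, 0.01, 0.38], [0.0, -0.0, 0.1])
8 ([0.01, 0.01, 0.38], [0.0, -0.0, 0.1])
9 ([0.01, 0.01, 0.37], [0.0, -0.0, 0.1])
end [ 0.4773 -0.3426  0.0302] [[-0.961, 0.275, -0.002], [0.275, 0.961, 0.002], [0.002, 0.001, -1.0]]
```

Emit:
carry_out(motion=[{"grip": 100,"slide": [0.03,0.06,0.38],"angular": [0,0,0.5]},{"grip": 100,"slide": [0.02,0.04,0.38],"angular": [0,0,0.3]},{"grip": 100,"slide": [0.02,0.02,0.5],"angular": [0,0,0.2]},{"grip": 100,"slide": [0,0,0.5],"angular": [0,0,0]},{"grip": 100,"slide": [0,0,0.5],"angular": [0,0,0]}])

```text
clock: 12.68
tool_pos: [0.4784, -0.3413, 0.1063]
ee_rot: [[-0.962, 0.274, -0.0], [0.274, 0.962, 0.0], [0.0, 0.0, -1.0]]
contact_force: [-0.1, -0.1, -0.3]
opening: 0.0933
finger_force: 0.0
```

Run:
```python
from h import *; from plan import *
for _ in range(2): grab("side")
w=grab("wrist");s=monitor.state();T=np.eye(4);T[:3,:3]=s["ee_rot"];T[:3,3]=s["tool_pos"];print(np.round(T,4))
h=cv2.cvtColor(w["frame"],cv2.COLOR_RGB2HSV);m=((abs(h[:,:,0].astype(int)-112)<14)&(h[:,:,1]>120))
P=[]
for r in range(90,260,15):
    x=np.where(m[r,180:380])[0]+180
    if len(x)<20: continue
    L,R=onz(w,x[0]-.5,r,.035),onz(w,x[-1]+.5,r,.035); q=(np.linalg.inv(T)@[*((L+R)/2),1])[:3];P.append(q);print(r,x[0],x[-1],q.round(4))
```

```text
[[-0.962   0.273  -0.0019  0.478 ]
 [ 0.273   0.962   0.0017 -0.3414]
 [ 0.0023  0.0011 -1.      0.1064]
 [ 0.      0.      0.      1.    ]]
150 237 311 [ 0.0568 -0.0016  0.0715]
165 237 310 [ 0.0456 -0.002   0.0715]
180 238 310 [ 0.034  -0.0017  0.0715]
195 239 310 [ 0.0221 -0.0014  0.0715]
210 239 309 [ 0.0099 -0.0018  0.0714]
225 240 308 [-0.0028 -0.0018  0.0714]
240 241 308 [-0.0158 -0.0015  0.0714]
255 241 308 [-0.0294 -0.0015  0.0714]
```

Emit:
carry_out(motion=[{"grip": 100,"slide": [0,-0.03,0.5],"angular": [0,0,0]},{"grip": 100,"slide": [0,0,0.5],"angular": [0,0,0]},{"grip": 100,"slide": [0,0,0.35],"angular": [0,0,0]},{"grip": 100,"slide": [0,0,0.18],"angular": [0,0,0]},{"grip": 80,"slide": [0,0,0],"angular": [0,0,0]}], grip_force=30)

```text
clock: 13.45
tool_pos: [0.4781, -0.344, 0.0308]
ee_rot: [[-0.962, 0.273, -0.0], [0.273, 0.962, 0.0], [0.0, 0.0, -1.0]]
contact_force: [0.1, -0.6, -0.1]
opening: 0.0865
finger_force: 0.0
```

Emit:
carry_out(motion=[{"grip": 65,"slide": [0,0,0],"angular": [0,0,0]},{"grip": 50,"slide": [0,0,0],"angular": [0,0,0]},{"grip": 40,"slide": [0,0,0],"angular": [0,0,0]},{"grip": 40,"slide": [0,0,0],"angular": [0,0,0]},{"grip": 40,"slide": [0,0,0],"angular": [0,0,0]}], grip_force=30)

```text
clock: 14.08
tool_pos: [0.4783, -0.3433, 0.031]
ee_rot: [[-0.962, 0.273, 0.0], [0.273, 0.962, 0.001], [-0.0, 0.001, -1.0]]
contact_force: [1.9, 5.3, 4.5]
opening: 0.0553
finger_force: 30.0
```

Run:
```python
from plan import *
plan([.4783,-.3433,.301],rot(74.2),[.530,-.038,.30],rot(-7.3),11)
```

```text
0 ([0.06, 0.56, 0.0], [0.0, 0.0, 7.4])
1 ([0.13, 0.55, 0.0], [0.0, 0.0, 7.4])
2 ([0.2, 0.52, 0.01], [0.0, 0.0, 7.4])
3 ([0.27, 0.5, -0.0], [0.0, 0.0, 7.4])
4 ([0.33, 0.45, -0.0], [0.0, 0.0, 7.4])
5 ([0.39, 0.41, 0.0], [0.0, 0.0, 7.4])
6 ([0.43, 0.36, 0.0], [0.0, 0.0, 7.4])
7 ([0.48, 0.3, 0.0], [0.0, 0.0, 7.4])
8 ([0.51, 0.23, 0.01], [0.0, 0.0, 7.4])
9 ([0.54, 0.17, -0.0], [0.0, 0.0, 7.4])
10 ([0.55, 0.1, 0.0], [0.0, 0.0, 7.4])
end [ 0.5302 -0.0382  0.3   ] [[0.125, 0.992, 0.0], [0.992, -0.125, 0.0], [0.0, 0.0, -1.0]]
```

Emit:
carry_out(motion=[{"grip": 40,"slide": [0,0,-0.1],"angular": [0,0,0]},{"grip": 40,"slide": [0,0,-0.3],"angular": [0,0,0]},{"grip": 40,"slide": [0,0,-0.6],"angular": [0,0,0]},{"grip": 40,"slide": [0,0,-0.8],"angular": [0,0,0]},{"grip": 40,"slide": [0,0,-0.8],"angular": [0,0,0]}], grip_force=35)

```text
clock: 14.7
tool_pos: [0.4778, -0.344, 0.1627]
ee_rot: [[-0.962, 0.273, 0.0], [0.273, 0.962, -0.0], [-0.0, -0.0, -1.0]]
contact_force: [-0.1, -0.2, -2.7]
opening: 0.0554
finger_force: 35.0
```

Emit:
carry_out(motion=[{"grip": 40,"slide": [0,0,-0.8],"angular": [0,0,0]},{"grip": 40,"slide": [0,0,-0.8],"angular": [0,0,0]},{"grip": 40,"slide": [0,0,-0.7],"angular": [0,0,0]},{"grip": 40,"slide": [0,0,-0.4],"angular": [0,0,0]},{"grip": 40,"slide": [0,0,-0.1],"angular": [0,0,0]}])

```text
clock: 15.32
tool_pos: [0.478, -0.3442, 0.3025]
ee_rot: [[-0.962, 0.273, 0.002], [0.273, 0.962, -0.002], [-0.002, -0.001, -1.0]]
contact_force: [-0.1, 0.1, -2.6]
opening: 0.0556
finger_force: 35.0
```

Emit:
carry_out(motion=[{"grip": 40,"slide": [0.06,0.56,0],"angular": [0,0,7.4]},{"grip": 40,"slide": [0.13,0.55,0],"angular": [0,0,7.4]},{"grip": 40,"slide": [0.2,0.52,0],"angular": [0,0,7.4]},{"grip": 40,"slide": [0.27,0.5,0],"angular": [0,0,7.4]},{"grip": 40,"slide": [0.33,0.45,0],"angular": [0,0,7.4]}])

```text
clock: 15.95
tool_pos: [0.501, -0.2043, 0.3]
ee_rot: [[-0.601, 0.799, -0.001], [0.799, 0.601, 0.001], [0.001, -0.001, -1.0]]
contact_force: [-0.3, 0.7, -2.6]
opening: 0.0555
finger_force: 35.0
```

Emit:
carry_out(motion=[{"grip": 40,"slide": [0.39,0.41,0],"angular": [0,0,7.4]},{"grip": 40,"slide": [0.43,0.36,0],"angular": [0,0,7.4]},{"grip": 40,"slide": [0.48,0.3,0],"angular": [0,0,7.4]},{"grip": 40,"slide": [0.51,0.23,0],"angular": [0,0,7.4]},{"grip": 40,"slide": [0.54,0.17,0],"angular": [0,0,7.4]}])

```text
clock: 16.58
tool_pos: [0.5246, -0.0655, 0.3]
ee_rot: [[0.001, 1.0, -0.001], [1.0, -0.001, 0.0], [0.0, -0.001, -1.0]]
contact_force: [-0.3, -0.4, -3.6]
opening: 0.0554
finger_force: 35.0
```

Emit:
carry_out(motion=[{"grip": 40,"slide": [0.55,0.1,0],"angular": [0,0,7.4]},{"grip": 40,"slide": [0,0,0],"angular": [-6.5,0,0]},{"grip": 40,"slide": [0,0,0],"angular": [-6.5,0,0]},{"grip": 40,"slide": [0,0,0],"angular": [-6.5,0,0]},{"grip": 40,"slide": [0,0,0],"angular": [-6.5,0,0]}])

```text
clock: 17.2
tool_pos: [0.5292, -0.0389, 0.3001]
ee_rot: [[0.126, 0.891, 0.437], [0.992, -0.113, -0.055], [-0.0, 0.44, -0.898]]
contact_force: [1.2, 0.9, -2.8]
opening: 0.055
finger_force: 35.0
```

Run:
```python
from h import *; from plan import *
import pickle
for _ in range(2): grab("side")
a,b,w=grab("scene"),grab("side"),grab("wrist");pickle.dump((a,b,w),open("f5.pkl","wb"))
s=monitor.state();T=np.eye(4);T[:3,:3]=s["ee_rot"];T[:3,3]=s["tool_pos"];print(np.round(T,4).tolist(),s["contact_force"],s["opening"])
c=(T@[0,0,-.004,1])[:3]; y=T[:3,0]
print("roll centre",c,"axle ends px",proj(w,[c+.095*y,c-.095*y]).round(1).tolist())
print("seat px",proj(w,[[.530+.1275*k,-.038+.9919*k,.19] for k in (.072,-.072)]).round(1).tolist())
i=np.hstack([cv2.resize(w["frame"][:,:,::-1],(560,420))[:,:500],cv2.resize(b["frame"][150:270,240:326,::-1],(300,420),interpolation=cv2.INTER_CUBIC)])
cv2.imwrite("pics/w5.png",i)
```

```text
[[0.1256, 0.8926, 0.4329, 0.53], [0.9921, -0.113, -0.0548, -0.039], [-0.0, 0.4364, -0.8998, 0.3007], [0.0, 0.0, 0.0, 1.0]] [ 0.07028781 -1.14882845 -2.18485721] 0.05524228292865466
roll centre [ 0.52829739 -0.03882919  0.30426937] axle ends px [[278.8, 87.1], [278.2, 391.7]]
seat px [[219.5, 124.5], [227.8, 278.6]]
```

View pics/w5.png

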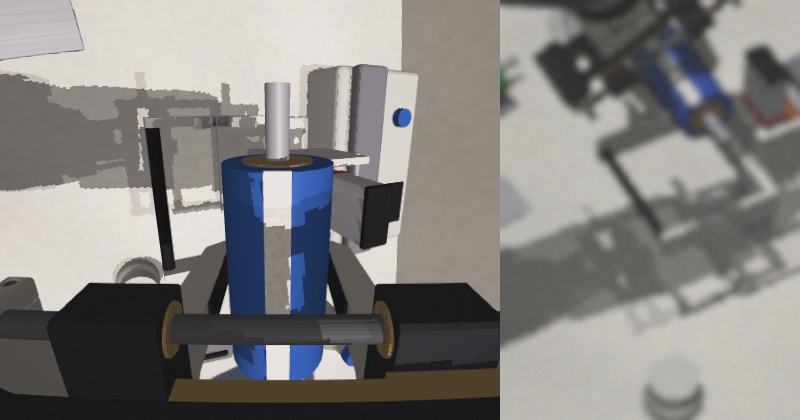

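The roll is held centred: its axle end is at (277,83) against (279,87) predicted. The fork is below with its slot near (219,124), so I'll descend vertically in stages.

Emit:
carry_out(motion=[{"grip": 40,"slide": [0.02,0.03,0.02],"angular": [0,0,0]},{"grip": 40,"slide": [0,-0.17,0.36],"angular": [0,0,0]},{"grip": 40,"slide": [0,-0.18,0.36],"angular": [0,0,0]},{"grip": 40,"slide": [0,-0.17,0.36],"angular": [0,0,0]},{"grip": 40,"slide": [0,-0.18,0.36],"angular": [0,0,0]}])

```text
clock: 18.08
tool_pos: [0.5324, -0.0382, 0.2196]
ee_rot: [[0.125, 0.892, 0.434], [0.992, -0.113, -0.055], [0.0, 0.438, -0.899]]
contact_force: [-0.5, 0.6, -3.5]
opening: 0.0553
finger_force: 35.0
```

Run:
```python
from h import *
import pickle
for _ in range(2): grab("side")
a,b,w=grab("scene"),grab("side"),grab("wrist");pickle.dump((a,b,w),open("f6.pkl","wb"))
s=monitor.state();T=np.eye(4);T[:3,:3]=s["ee_rot"];T[:3,3]=s["tool_pos"]
c=(T@[0,0,-.004,1])[:3];seat=np.array([.5301,-.0381,.19]);print("centre",c,s["contact_force"],"to seat(tool units)",(T[:3,:3].T@(seat-c)/.05).round(3))
```

```text
centre [ 0.53083538 -0.03805577  0.22469151] [-0.22159127  0.9818938  -2.53691258] to seat(tool units) [-0.003 -0.318  0.617]
```

Emit:
carry_out(motion=[{"grip": 40,"slide": [0,-0.05,0.09],"angular": [0,0,0]},{"grip": 40,"slide": [0,-0.04,0.09],"angular": [0,0,0]},{"grip": 40,"slide": [0,-0.05,0.09],"angular": [0,0,0]},{"grip": 40,"slide": [0,-0.04,0.09],"angular": [0,0,0]},{"grip": 40,"slide": [0,-0.04,0.08],"angular": [0,0,0]}])

```text
clock: 18.95
tool_pos: [0.5316, -0.0382, 0.1953]
ee_rot: [[0.125, 0.892, 0.435], [0.992, -0.113, -0.055], [-0.0, 0.438, -0.899]]
contact_force: [0.2, 0.2, -4.0]
opening: 0.0554
finger_force: 35.0
```

Emit:
carry_out(motion=[{"grip": 40,"slide": [0,-0.02,0.04],"angular": [0,0,0]},{"grip": 40,"slide": [0,-0.02,0.04],"angular": [0,0,0]},{"grip": 40,"slide": [0,-0.02,0.04],"angular": [0,0,0]},{"grip": 40,"slide": [0,0,0],"angular": [0,0,0]},{"grip": 40,"slide": [0,0,0],"angular": [0,0,0]}])

```text
clock: 19.58
tool_pos: [0.5317, -0.0382, 0.1891]
ee_rot: [[0.126, 0.892, 0.435], [0.992, -0.113, -0.055], [0.0, 0.438, -0.899]]
contact_force: [0.8, 0.7, -2.5]
opening: 0.0551
finger_force: 35.0
```

Emit:
carry_out(motion=[{"grip": 40,"slide": [0,-0.01,0.02],"angular": [0,0,0]},{"grip": 40,"slide": [0,-0.01,0.02],"angular": [0,0,0]},{"grip": 40,"slide": [0,0,0],"angular": [0,0,0]},{"grip": 40,"slide": [0,0,0],"angular": [0,0,0]},{"grip": 40,"slide": [0,0,0],"angular": [0,0,0]}])

```text
clock: 20.2
tool_pos: [0.5316, -0.0381, 0.1868]
ee_rot: [[0.125, 0.892, 0.435], [0.992, -0.113, -0.055], [-0.0, 0.438, -0.899]]
contact_force: [-0.2, -0.1, -2.0]
opening: 0.0554
finger_force: 35.0
```

Emit:
carry_out(motion=[{"grip": 40,"slide": [0,-0.01,0.02],"angular": [0,0,0]},{"grip": 40,"slide": [0,0,0],"angular": [0,0,0]},{"grip": 40,"slide": [0,0,0],"angular": [0,0,0]},{"grip": 40,"slide": [0,0,0],"angular": [0,0,0]},{"grip": 40,"slide": [0,0,0],"angular": [0,0,0]}])

```text
clock: 20.82
tool_pos: [0.5318, -0.0382, 0.186]
ee_rot: [[0.126, 0.891, 0.436], [0.992, -0.113, -0.055], [-0.0, 0.439, -0.898]]
contact_force: [-0.8, 0.1, 2.2]
opening: 0.0553
finger_force: 35.0
```

The contact force flipped from -2.5 N to +2.2 N with the axle at z ≈ 0.190, so it is seated. I'll relax the grip, open slightly and withdraw along the tool axis.

Emit:
carry_out(motion=[{"grip": 58,"slide": [0,0,0],"angular": [0,0,0]},{"grip": 60,"slide": [0,0,0],"angular": [0,0,0]},{"grip": 63,"slide": [0,0,0],"angular": [0,0,0]},{"grip": 66,"slide": [0,0,0],"angular": [0,0,0]},{"grip": 67,"slide": [0,0,0],"angular": [0,0,0]}], grip_force=5)

```text
clock: 21.45
tool_pos: [0.5314, -0.0381, 0.1855]
ee_rot: [[0.125, 0.892, 0.434], [0.992, -0.113, -0.055], [0.0, 0.438, -0.899]]
contact_force: [-0.1, 0.3, 0.4]
opening: 0.0619
finger_force: 0.0
```

Run:
```python
from h import *
import pickle
b,w=grab("side"),grab("wrist");pickle.dump((b,w),open("f7.pkl","wb"))
s=monitor.state();T=np.eye(4);T[:3,:3]=s["ee_rot"];T[:3,3]=s["tool_pos"]
print(np.round(s["tool_pos"],4),np.round(s["contact_force"],2),s["opening"],s["finger_force"])
h=cv2.cvtColor(w["frame"],cv2.COLOR_RGB2HSV);m=((abs(h[:,:,0].astype(int)-112)<14)&(h[:,:,1]>120))
for r in (190,220,250):
    x=np.where(m[r])[0];print(r,x.min(),x.max())
print(proj(w,[(T@[.05,y,-.004,1])[:3] for y in(-.028,0,.028)]).round(1).tolist())
```

```text
[ 0.5315 -0.0381  0.1856] [-0.31  0.11  1.13] 0.062498790774190516 0.0
190 224 332
220 226 330
250 228 329
[[223.1, 180.1], [277.5, 180.1], [332.0, 180.2]]
```

Released with no contact force, and the roll is centred between the fingers. Withdrawing now.

Emit:
carry_out(motion=[{"grip": 67,"slide": [0,0,-0.2],"angular": [0,0,0]},{"grip": 67,"slide": [0,0,-0.4],"angular": [0,0,0]},{"grip": 67,"slide": [0,0,-0.5],"angular": [0,0,0]},{"grip": 67,"slide": [0,0,-0.7],"angular": [0,0,0]},{"grip": 67,"slide": [0,0,-0.8],"angular": [0,0,0]}])

```text
clock: 22.18
tool_pos: [0.4741, -0.0309, 0.3038]
ee_rot: [[0.125, 0.892, 0.435], [0.992, -0.113, -0.055], [-0.0, 0.438, -0.899]]
contact_force: [0.5, -0.4, 0.5]
opening: 0.0626
finger_force: 0.0
```

Emit:
carry_out(motion=[{"grip": 67,"slide": [0,0,-0.4],"angular": [0,0,0]},{"grip": 67,"slide": [0,0,0],"angular": [0,0,0]},{"grip": 67,"slide": [0,0,0],"angular": [0,0,0]},{"grip": 67,"slide": [0,0,0],"angular": [0,0,0]},{"grip": 67,"slide": [0,0,0],"angular": [0,0,0]}])

```text
clock: 22.8
tool_pos: [0.4663, -0.0299, 0.3198]
ee_rot: [[0.125, 0.892, 0.434], [0.992, -0.113, -0.055], [0.0, 0.437, -0.899]]
contact_force: [-0.1, -0.2, 0.1]
opening: 0.0624
finger_force: 0.0
```

Run:
```python
from h import *
a,b,w=grab("scene"),grab("side"),grab("wrist")
s=monitor.state();print(np.round(s["tool_pos"],4),np.round(s["contact_force"],2))
seat=np.array([.5301,-.0381,.19]);u=np.array([.1275,.9919,0])
for f in(a,b,w): print(proj(f,[seat-.095*u,seat+.095*u]).round(1).tolist())
c=lambda f,x,y:np.clip(cv2.resize(f["frame"][y:y+80,x:x+80,::-1],(300,300),interpolation=cv2.INTER_CUBIC)*1.4,0,255)
i=np.hstack([np.vstack([c(a,240,180),c(b,260,150)]),np.vstack([cv2.resize(w["frame"][:,:,::-1],(500,375)).astype(float),np.zeros((225,500,3))])])
cv2.imwrite("pics/end.png",i.astype(np.uint8))
```

```text
[ 0.4664 -0.0299  0.3202] [ 0.48 -0.59 -0.66]
[[253.3, 218.8], [301.0, 194.5]]
[[303.6, 213.5], [278.0, 178.1]]
[[278.0, 275.9], [278.6, 98.4]]
```

View pics/end.png

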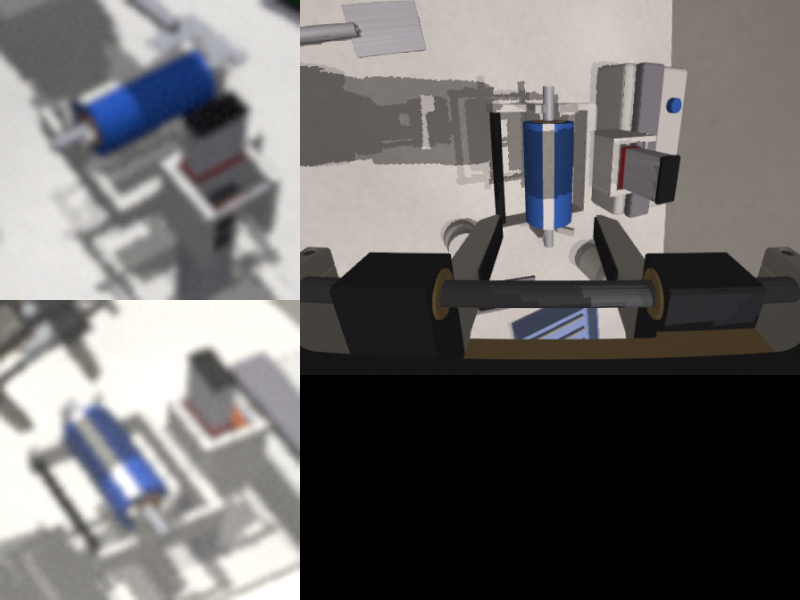

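All three views put the axle ends at the seat's predicted pixels, for example wrist (279,97) and (278,275) against (278.6,98.4) and (278,275.9). The sleeve is still on the red band, and the gripper is clear.

```bash
python3 -c "
from station import ctrl
print(ctrl.close_job())"
```

```text
the job is handed in; nothing more can be done
None
```

The job is handed in: the carrier hangs by itself on the red notch, the blue roll's axle lies at the bottom of both slots, and the gripper is clear; nothing else was handled.

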